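# Sort out mixed-up phone batteries between job trays

### The job

The batteries of three opened phones have ended up in the wrong job trays: put each one flat in the empty half of the tray whose phone has the battery bay of its shape (in the tray, not in the phone). First park one of them on the empty blue-green mat to free a tray. Set the batteries down without dropping them, never let two of them knock together or lie on each other, and leave the screwdriver, bottle and dish where they are.

Things in the scene. Friction and masses are not known exactly. Their poses are not given: they have to be found in the camera images.
- battery_bar: Loose black hard-cased battery, 10 mm thick, 45 to 80 g, dark label up, flat in another phone's tray. Long and narrow: 100 mm along x, 30 mm along y. Origin: centre of outline, underside; z up.
- battery_square: Loose black hard-cased battery, 10 mm thick, 45 to 80 g, dark label up, flat in another phone's tray. Short and wide: 62 mm along x, 44 mm along y. Origin: centre of outline, underside; z up.
- battery_ell: Loose black hard-cased battery, 10 mm thick, 45 to 80 g, dark label up, flat in another phone's tray. L-shaped, 88 (x) by 54 mm (y) over all: a leg (x -44 to 44, y -27 to 3 mm) with a foot to +y at its -x end (x -44 to -14, y 3 to 27 mm). Grip across the leg in y, clear of the foot, at about x 4, y -12 mm. Origin: centre of outline, underside; z up.
- tray_bar: Fixed grey tray, floor 3, rim 12 mm high. Half nearest the robot: battery space, inside 124 (x) x 120 mm (y); beyond a 9 mm high ridge, at +x, an opened phone 148 x 74 mm, fixed, top 16 mm up (camera 19). Its empty bay, bright in a black frame, shows which battery is its own: long, narrow, 104 x 34. Origin: centre of battery space, underside (floor at +3 mm); x towards the phone, z up.
- tray_square: Fixed grey tray, floor 3, rim 12 mm high. Half nearest the robot: battery space, inside 124 (x) x 120 mm (y); beyond a 9 mm high ridge, at +x, an opened phone 148 x 74 mm, fixed, top 16 mm up (camera 19). Its empty bay, bright in a black frame, shows which battery is its own: short, wide, 66 x 48. Origin: centre of battery space, underside (floor at +3 mm); x towards the phone, z up.
- tray_ell: Fixed grey tray, floor 3, rim 12 mm high. Half nearest the robot: battery space, inside 124 (x) x 120 mm (y); beyond a 9 mm high ridge, at +x, an opened phone 148 x 74 mm, fixed, top 16 mm up (camera 19). Its empty bay, bright in a black frame, shows which battery is its own: L-shaped, 92 x 58. Origin: centre of battery space, underside (floor at +3 mm); x towards the phone, z up.
- mat: Fixed silicone mat, blue-green, 140 mm (along x) by 120 mm (along y), 3 mm thick, empty at the start: the free spot for parking a battery. It stands in one row across the bench with the three trays, its centre level with those of the battery spaces. Origin: its centre, at the underside (z = 0; top at z = 0.003).
- driver: Bystander: loose black-handled screwdriver, 150 mm long, lying to the left of the trays. Origin: under its middle. Leave alone.
- solvent: Bystander: loose clear solvent bottle with a white cap, 48 mm diameter, 120 mm tall, to the right of the trays. Origin: centre of its base. Leave alone.
- dish: Bystander: loose small steel dish, 72 mm diameter, 22 mm high, to the right of the trays. Origin: centre of its base. Leave alone.
There are look-alikes about, which are no part of the job. What is shaped like the battery_ell but turquoise is not meant.

How it is judged:
By the outcome, as a careful person would: the job done as asked, in the order asked, and still so for the second after the job is handed in, with the robot touching nothing.
It also fails if it takes over 93 s, if anything falls off the work surface, if the arm or the gripper's body presses on something with over 40 N, if the wrist force passes 120 N, or if a joint passes its speed limit or range.

### The arm

A 6-joint arm with a two-finger parallel gripper is mounted at the origin on the work surface. World frame = base frame: x ahead of the robot, y to its left, z up, the work surface at z = 0. Lengths are in m, angles in degrees, forces in N, time in s.
With the tool pointing down it reaches from about 0.4 to 0.825 m from the base axis. Payload 7 kg.
Tool frame: the origin (TCP) lies at the centre of the arm's flange, where the gripper is bolted on; the fingertips stand 178 mm ahead of it and the grasp point (between the pads) lies 159 mm ahead of it (r.finger_overhang is the distance from the TCP to the fingertips, in m); z points along the fingers, y is the direction in which the jaws open and shut (so a half turn about z gives the same grasp; the last joint's range is limited). The gripper opens to 88 mm and grips with 3 to 60 N. Pads are 19 mm wide; open, the fingers measure 130 mm over their backs; the gripper's body (78 mm by 193 mm) begins 47 mm behind the grasp point.
Start: joints at [-47.321, 20.546, 0.682, 0, -70.136, -16.507], TCP at [0.298, -0.606, 0.405] pointing down, gripper open.
Joint ranges: [-176.03, 176.03], [-82.01, 121.73], [-58.28, 71.71], [-173.87, 95.51], [-174.79, -0.11], [-173.66, 173.66]. Speed limits (degrees/s): [136.94, 136.94, 172.46, 180, 180, 180].

### API

Orientations are given as [roll, pitch, yaw] about the fixed x, y, z axes, in that order (R = Rz(yaw) Ry(pitch) Rx(roll)).
In Python, from plant import r gives the robot as it stands.
- The arm moves only by the tool send_rows, never from a script. Its arguments are lists of equal length, an entry for each row: "xyz": the shift along the tool's x, y, z in units of 50 mm (1.0 is 50 mm), a list of three; "angular": the turn, a rotation vector about the tool's x, y, z in units of 6 degrees (1.0 is 6 degrees), a list of three; "grip": the finger opening in mm, from 0 to 87.6. In form: {"xyz": [[x, y, z], ...], "angular": [[wx, wy, wz], ...], "grip": [grip, ...]}. A call has 1 to 8 rows; each row shifts and turns the commanded pose from where the row before left it, along the tool's axes as they then stand; what a row does not reach is not made up. A row lasts 1/10 s, in which the tool goes at most 50 mm and 8.59 degrees, less where a joint would pass 70% of its speed; a pose out of reach is approached as far as the arm can. A call is refused whole if a number of a shift passes 1 or a number of a turn 1, either way. A call with a gripper value outside its range is refused whole. The fingers move at their own pace and stop on an object; "grip_force" is the grip in N (left out, the last holds). Time passes only in rows, so rows that do not move let the fingers close. It gives the time, the measured TCP pose, the force and the opening at its end, in the units of the state.
- r.get_state(): the state, without advancing time (a new reading comes with each control period).
- r.capture(name): name is "side" or "top"; returns a dict with "img" (420x560x3 uint8, red, green, blue), "camera_matrix" (3x3 intrinsics, pixels), "D" ([k1, k2, p1, p2, k3] as OpenCV has them; the pictures are not rectified), "pose" (4x4, takes a point from camera to world coordinates). Camera axes: x right, y down, z forward; pixel columns grow to the right and rows downward; lengths in m; the calibration is good to about 2 mm. A picture is of the moment at which its call begins. There is no depth.
- r.close_job(): hands the job in, once; it reports no verdict.
Trained networks look in the newest picture that a camera, given by its name, has taken for a name from the list of things; names that differ only in an ending like _2 or _b are one class to them, and where a whole thing is asked for, a point or a joint stands for the part that bears it (a point fixed in the world has none). Each returns a list of dicts, best first, with "conf" (0 to 1); they miss things now and then, are a little off and sometimes report something else, mostly with a low value. They report only what shows in the picture. A call takes as long as a camera call. They do not tell look-alikes from the thing itself.
- r.find_in(thing, camera): "at" ([x, y, z] in m, in world coordinates, good to about 4 mm: the middle of the surface that is visible of it).
- r.mark_of(thing, camera): "at" ([x, y, z] in m, in world coordinates, good to about 4 mm: a listed point, or the origin of a listed thing).
The state is a dict: "time_s": time; "joints": joint angles; "qd": joint speeds; "joint_torque": joint torques, N m; "tcp_pos": TCP position; "eef_rot": TCP orientation; "contact_force": force on the tool from outside, world axes, zero at the start; "moment": the same for the moment, N m; "gripper_width": finger opening in m.
Only numpy, scipy, OpenCV 4.12 (cv2) and the standard library are available. Lean on these libraries where they do the work, as an engineer would, in place of code of your own. Each camera call takes 0.05 s, during which the arm holds its last target. There are 200 camera calls.

## Working session

There is one attempt and no reset: what is moved stays moved. The work goes in short steps, Python scripts to look and compute and a tool call to move; the robot and the scene stay as the last step left them, time stands still between calls to the robot, and variables do not carry over. Pictures are saved under pics/ and viewed, about 12 in all and at most 16, crops included, and the job is handed in when it is done.

Besides the shell and the picture viewer there is one more tool, called after "Request:" by a JSON object that holds its "api" and its "payload". send_rows: Moves the arm, as the interface text tells. Its arguments: {"type":"object","properties":{"xyz":{"type":"array","items":{"type":"array","items":{"type":"number"}}},"angular":{"type":"array","items":{"type":"array","items":{"type":"number"}}},"grip":{"type":"array","items":{"type":"number"}},"grip_force":{"type":"number"}},"required":["xyz","angular","grip"]}

```bash
ls; mkdir -p pics
python3 - <<'E'
from plant import r
import cv2
for n in("top","side"):
    c=r.capture(n); cv2.imwrite(f"pics/{n}0.png",c["img"][:,:,::-1])
    print(n,c["camera_matrix"],c["D"],c["pose"])
    for t in "battery_bar battery_square battery_ell tray_bar tray_square tray_ell mat".split():
        print(t,[(d["at"],d["conf"]) for d in r.mark_of(t,n)])
s=r.get_state();print(s)
E
```

```text
pics
top [[491.67129497   0.         283.39997927]
 [  0.         491.67129497 214.04079762]
 [  0.           0.           1.        ]] [-0.1513483  0.         0.         0.         0.       ] [[-5.31468349e-03 -9.93206720e-01  1.16241836e-01  3.90914348e-01]
 [-9.99972874e-01  5.87137675e-03  4.44720717e-03  1.50407324e-03]
 [-5.09949566e-03 -1.16215048e-01 -9.93210984e-01  1.55179487e+00]
 [ 0.00000000e+00  0.00000000e+00  0.00000000e+00  1.00000000e+00]]
battery_bar [([0.5209, -0.278, 0.0014], 0.66)]
battery_square []
battery_ell [([0.4916, 0.0931, 0.0039], 0.87), ([0.3143, 0.1447, 0.0017], 0.62), ([0.8026, 0.0475, -0.0021], 0.52)]
tray_bar [([0.4911, 0.0884, 0.0022], 0.85), ([0.5247, 0.4369, -0.0005], 0.71)]
tray_square [([0.5153, -0.2725, -0.0004], 0.79)]
tray_ell [([0.469, -0.0986, -0.0008], 0.56)]
mat [([0.5505, 0.2672, 0.0024], 0.66)]
side [[417.36822473   0.         281.6291712 ]
 [  0.         417.36822473 209.70208135]
 [  0.           0.           1.        ]] [0.01103997 0.         0.         0.         0.        ] [[-0.97521285 -0.13296918  0.17685896  0.36271094]
 [-0.
[... 615 characters left out ...]
0.4885, 0.0887, 0.0025], 0.53)]
{'time_s': 0.8, 'joints': array([-4.73199442e+01,  2.05449683e+01,  6.82893163e-01,  1.77271431e-03,
       -7.01351163e+01, -1.65046635e+01]), 'qd': array([-0.0004653 , -0.08302506, -0.01874296,  0.02160138, -0.05951362,
        0.02823512]), 'joint_torque': array([ 5.12279657e-04, -5.82284224e+01,  2.93286163e+01,  7.00204253e+00,
        1.25295875e-02, -2.64038442e-05]), 'tcp_pos': array([ 0.29770654, -0.60578648,  0.40468966]), 'eef_rot': array([-1.79996834e+02, -8.00691404e-04, -1.53824005e+02]), 'contact_force': array([-0.19606031, -0.01800783,  0.01584178]), 'moment': array([ 0.01393206, -0.00443841,  0.03071766]), 'gripper_width': 0.08766191548161069}
```

View pics/top0.png

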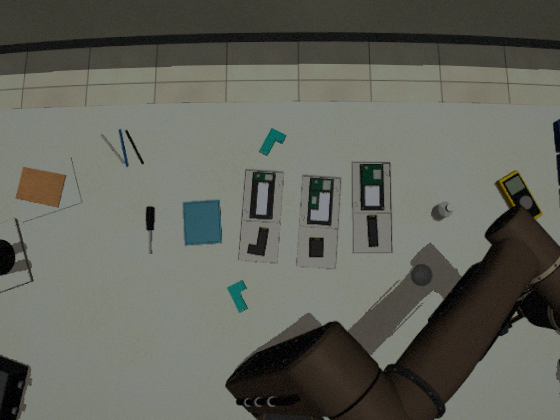

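View pics/side0.png

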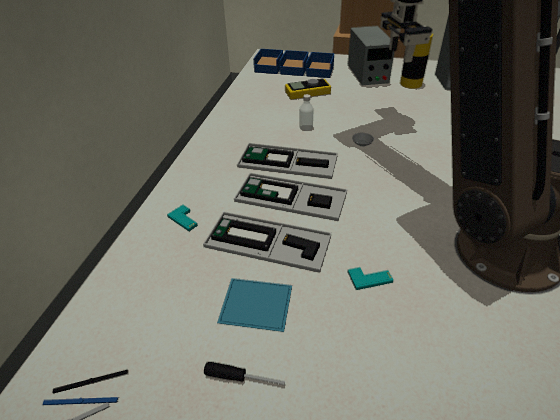

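Top picture: three trays, left (260,215) has a long narrow bay and holds the L (258,240). The middle one (320,220) seems to have an L bay and holds the square (316,247). The right one (372,207) holds the bar (373,231). The mat is at (202,222). Possible mix-ups with the L: turquoise L's at (272,140) and (238,295), which I exclude by colour. I'll check the choice in a rectified close crop and measure poses.

```bash
cat > h.py <<'E'
import numpy as np, cv2
from plant import r
def rect(n,z,x0=.40,x1=.72,y0=-.36,y1=.36,s=1100,c=None):
    """plane z seen from above: row grows with -x, column with -y"""
    c=c or r.capture(n); T=np.linalg.inv(c["pose"])
    xs=np.arange(x1,x0,-1/s); ys=np.arange(y1,y0,-1/s)
    X,Y=np.meshgrid(xs,ys,indexing="ij"); P=np.stack([X,Y,0*X+z],-1).reshape(-1,3)
    p,_=cv2.projectPoints(P,cv2.Rodrigues(T[:3,:3])[0],T[:3,3],c["camera_matrix"],np.array(c["D"]))
    m=p.reshape(X.shape+(2,)).astype(np.float32)
    return cv2.remap(c["img"],m[...,0],m[...,1],cv2.INTER_CUBIC)[:,:,::-1].copy()
E
python3 - <<'E'
from h import *
s=1100
ims=[]
for n in("top","side"):
    im=rect(n,.013); g=cv2.cvtColor(im,cv2.COLOR_BGR2GRAY)
    b=(g<75).astype(np.uint8); k,l,st,ce=cv2.connectedComponentsWithStats(b)
    for i in range(1,k):
        if 600<st[i,4]<12000:
            rr,cc=np.nonzero(l==i); q=cv2.minAreaRect(np.stack([.72-rr/s,.36-cc/s],-1).astype(np.float32)*1000)
            print(n,st[i,4]/s/s*1e6,np.round(q[0],1),np.round(q[1],1),round(q[2],1))
    h=rect(n,.003); hsv=cv2.cvtColor(h,cv2.COLOR_BGR2HSV)
    m=cv2.inRange(hsv,(85,90,40),(110,255,255)); k,l,st,ce=cv2.connectedComponentsWithStats(m)
    i=1+np.argmax(st[1:,4]); rr,cc=np.nonzero(l==i); print("mat",cv2.minAreaRect(np.stack([.72-rr/s,.36-cc/s],-1).astype(np.float32)*1000))
    ims.append(im)
cv2.imwrite("pics/rt.png",ims[0]);cv2.imwrite("pics/rs.png",ims[1])
E
```

```text
top 6818.181818181818 [ 651.4 -272.8] [ 77.6 138.1] 89.4
top 7204.9586776859505 [633.8  75.5] [ 74.7 155.1] 85.6
top 6675.206611570248 [ 613.5 -107.4] [ 78.  155.2] 85.7
top 3894.2148760330574 [546.7 265.2] [137.  118.4] 3.5
top 3169.4214876033056 [ 517.1 -271.1] [101.   32.5] 2.0
top 3427.272727272727 [487.7  89.2] [55.9 89.6] 79.0
top 2799.1735537190084 [467.3 -92.7] [45.5 61.8] 90.0
mat ((548.1694946289062, 267.919921875), (137.22557067871094, 117.92251586914062), 3.6522295475006104)
side 2963.6363636363635 [ 584.1 -202.6] [272.   17.6] 1.0
side 1981.8181818181818 [572.3 148.4] [ 10.3 291. ] 86.3
side 2600.826446280992 [552.3 -33.9] [ 11.4 289.5] 85.8
side 976.0330578512397 [ 513.6 -326. ] [ 10.9 120.1] 89.5
side 4323.1404958677695 [ 517.5 -267.5] [101.2  45.6] 2.3
side 699.1735537190083 [484.6  31.1] [  7.5 122.3] 86.2
side 4176.033057851239 [488.5  92.9] [63.1 91.7] 79.8
side 850.4132231404958 [ 464.5 -151.3] [  8.7 120.3] 85.7
side 3426.4462809917354 [466.7 -89. ] [55.8 64.3] 88.3
mat ((548.5582885742188, 268.74810791015625), (138.68844604492188, 119.08747863769531), 3.674506425857544)
```

View pics/rt.png

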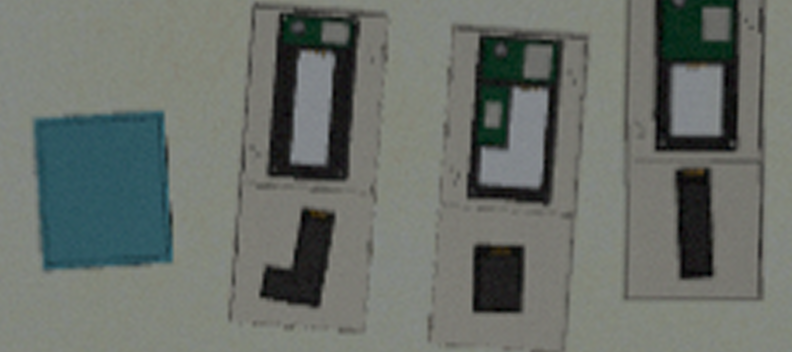

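View pics/rs.png

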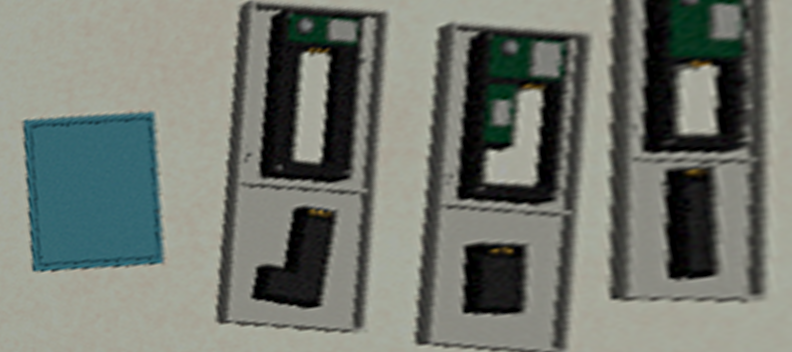

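Colours and bays confirm this: left tray = bar bay (holds black L), middle = L bay (holds square), right = square bay (holds bar). Plan: L → mat, bar → left, square → right, L → middle.

```bash
cat > p.py <<'E'
import sys, json, numpy as np
from scipy.spatial.transform import Rotation as Ro
from plant import r
def plan(target,yaw,n,grip,start=None,rest=0):
    """rows from the measured pose to TCP target, pointing down, tool yaw; split in n rows"""
    s=r.get_state()
    p,R=(np.array(s["tcp_pos"]),Ro.from_euler("xyz",s["eef_rot"],degrees=True)) if start is None else start
    p0=p.copy(); R0=R; w=(R.inv()*Ro.from_euler("xyz",[180,0,yaw],degrees=True)).as_rotvec()
    X=[];A=[]
    for k in range(1,n+1):
        u=k/n; x=np.round(R.inv().apply(p0+(np.array(target)-p0)*u-p)/.05,2)
        a=np.round(np.degrees((R.inv()*R0*Ro.from_rotvec(w*u)).as_rotvec())/6,2)
        p=p+R.apply(x*.05); R=R*Ro.from_rotvec(np.radians(a*6)); X.append(x.tolist());A.append(a.tolist())
    X+=[[0,0,0]]*rest;A+=[[0,0,0]]*rest
    for i in range(0,len(X),8): print(json.dumps({"xyz":X[i:i+8],"angular":A[i:i+8],"grip":[grip]*len(X[i:i+8])}))
    return p,R
if __name__=="__main__":
    # args: x,y,z,yaw,n,grip[,rest]  several legs in a row
    st=None
    for a in sys.argv[1:]:
        v=[float(t) for t in a.split(",")]
        st=plan(v[:3],v[3],int(v[4]),v[5],st,int(v[6]) if len(v)>6 else 0)
    print("now",np.round(r.get_state()["tcp_pos"],4),np.round(r.get_state()["eef_rot"],2))
E
python3 - <<'E'
from h import *
r.capture("side")
print([(d["at"],d["conf"]) for d in r.mark_of("solvent","side")])
E
python3 p.py 0.489,0.077,0.30,-191,24,46
```

```text
[([0.576, -0.4876, -0.0004], 0.88)]
{"xyz": [[-0.39, 0.44, 0.09], [-0.39, 0.45, 0.08], [-0.37, 0.46, 0.09], [-0.35, 0.47, 0.09], [-0.35, 0.48, 0.09], [-0.33, 0.49, 0.08], [-0.32, 0.5, 0.09], [-0.3, 0.51, 0.09]], "angular": [[0.0, 0.0, 0.26], [0.0, 0.0, 0.26], [0.0, 0.0, 0.25], [0.0, 0.0, 0.26], [0.0, 0.0, 0.26], [0.0, 0.0, 0.26], [0.0, 0.0, 0.26], [0.0, 0.0, 0.26]], "grip": [46.0, 46.0, 46.0, 46.0, 46.0, 46.0, 46.0, 46.0]}
{"xyz": [[-0.29, 0.51, 0.09], [-0.28, 0.52, 0.08], [-0.26, 0.53, 0.09], [-0.25, 0.54, 0.09], [-0.23, 0.54, 0.08], [-0.22, 0.55, 0.09], [-0.2, 0.56, 0.09], [-0.19, 0.56, 0.09]], "angular": [[0.0, 0.0, 0.25], [0.0, 0.0, 0.26], [0.0, 0.0, 0.26], [0.0, 0.0, 0.26], [0.0, 0.0, 0.26], [0.0, 0.0, 0.25], [0.0, 0.0, 0.26], [0.0, -0.0, 0.26]], "grip": [46.0, 46.0, 46.0, 46.0, 46.0, 46.0, 46.0, 46.0]}
{"xyz": [[-0.17, 0.56, 0.08], [-0.16, 0.57, 0.09], [-0.14, 0.57, 0.09], [-0.13, 0.58, 0.08], [-0.11, 0.58, 0.09], [-0.1, 0.58, 0.09], [-0.08, 0.59, 0.09], [-0.06, 0.59, 0.08]], "angular": [[0.0, -0.0, 0.26], [0.0, -0.0, 0.26], [0.0, -0.0, 0.25], [0.0, -0.0, 0.26], [0.0, -0.0, 0.26], [0.0, -0.0, 0.26], [0.0, -0.0, 0.26], [0.0, -0.0, 0.26]], "grip": [46.0, 46.0, 46.0, 46.0, 46.0, 46.0, 46.0, 46.0]}
now [ 0.2977 -0.6058  0.4047] [ 180.      0.   -153.83]
```

Request:
{"api": "send_rows", "payload": {"xyz": [[-0.4,0.45,0.1],[-0.4,0.45,0.1],[-0.35,0.45,0.1],[-0.35,0.45,0.1],[-0.35,0.5,0.1],[-0.35,0.5,0.1],[-0.3,0.5,0.1],[-0.3,0.5,0.1]], "angular": [[0,0,0.26],[0,0,0.26],[0,0,0.26],[0,0,0.26],[0,0,0.26],[0,0,0.26],[0,0,0.26],[0,0,0.26]], "grip": [46,46,46,46,46,46,46,46]}}

```text
time_s: 1.9
tcp_pos: [0.3617, -0.3769, 0.3647]
eef_rot: [-180.0, 0.0, -166.4]
contact_force: [0.5, 0.2, 0.3]
gripper_width: 0.0463
```

Request:
{"api": "send_rows", "payload": {"xyz": [[-0.3,0.5,0.1],[-0.3,0.5,0.1],[-0.25,0.5,0.1],[-0.25,0.55,0.1],[-0.25,0.55,0.1],[-0.2,0.55,0.1],[-0.2,0.55,0.1],[-0.2,0.55,0.1]], "angular": [[0,0,0.26],[0,0,0.26],[0,0,0.26],[0,0,0.26],[0,0,0.26],[0,0,0.26],[0,0,0.26],[0,0,0.26]], "grip": [46,46,46,46,46,46,46,46]}}

```text
time_s: 2.7
tcp_pos: [0.428, -0.152, 0.3248]
eef_rot: [180.0, 0.0, -178.8]
contact_force: [0.1, -0.1, 0.6]
gripper_width: 0.046
```

Request:
{"api": "send_rows", "payload": {"xyz": [[-0.15,0.6,0.1],[-0.15,0.6,0.1],[-0.15,0.6,0.1],[-0.1,0.6,0.1],[-0.1,0.6,0],[-0.1,0.6,0],[-0.1,0.6,0],[0,0,0]], "angular": [[0,0,0.26],[0,0,0.26],[0,0,0.26],[0,0,0.26],[0,0,0.26],[0,0,0.26],[0,0,0.26],[0,0,0]], "grip": [46,46,46,46,46,46,46,46]}}

```text
time_s: 3.5
tcp_pos: [0.4842, 0.0567, 0.305]
eef_rot: [180.0, 0.1, 170.4]
contact_force: [-0.5, -0.9, 0.8]
gripper_width: 0.046
```

```bash
python3 p.py 0.489,0.077,0.195,-191,6,46,2
```

```text
{"xyz": [[-0.0, 0.07, 0.37], [-0.01, 0.07, 0.36], [-0.0, 0.07, 0.37], [-0.0, 0.07, 0.37], [-0.01, 0.07, 0.36], [0.0, 0.07, 0.37], [0, 0, 0], [0, 0, 0]], "angular": [[0.0, 0.0, 0.04], [0.0, 0.0, 0.04], [0.0, 0.01, 0.04], [0.01, -0.0, 0.04], [-0.0, 0.0, 0.03], [-0.0, 0.0, 0.04], [0, 0, 0], [0, 0, 0]], "grip": [46.0, 46.0, 46.0, 46.0, 46.0, 46.0, 46.0, 46.0]}
now [0.4842 0.0567 0.305 ] [1.7996e+02 9.0000e-02 1.7040e+02]
```

Request:
{"api": "send_rows", "payload": {"xyz": [[0,0.07,0.37],[0,0.07,0.37],[0,0.07,0.37],[0,0.07,0.37],[0,0.07,0.36],[0,0.07,0.36],[0,0,0],[0,0,0]], "angular": [[0,0,0.04],[0,0,0.04],[0,0,0.04],[0,0,0.04],[0,0,0.04],[0,0,0.04],[0,0,0],[0,0,0]], "grip": [46,46,46,46,46,46,46,46]}}

```text
time_s: 4.3
tcp_pos: [0.4867, 0.0744, 0.1949]
eef_rot: [-180.0, -0.0, 168.9]
contact_force: [-0.2, 0.9, 0.5]
gripper_width: 0.0463
```

```bash
python3 - <<'E'
from h import *
c=r.capture("side"); im=c["img"][:,:,::-1][190:300,200:360]
cv2.imwrite("pics/g1.png",cv2.resize(im,None,fx=5,fy=5,interpolation=cv2.INTER_CUBIC))
E
python3 p.py 0.489,0.077,0.183,-191,4,46,2
```

```text
{"xyz": [[-0.01, 0.01, 0.06], [-0.01, 0.02, 0.06], [-0.0, 0.01, 0.07], [-0.01, 0.02, 0.06], [0, 0, 0], [0, 0, 0]], "angular": [[0.0, 0.0, -0.01], [0.0, 0.0, -0.0], [0.0, 0.0, -0.01], [0.0, 0.0, -0.0], [0, 0, 0], [0, 0, 0]], "grip": [46.0, 46.0, 46.0, 46.0, 46.0, 46.0]}
now [0.4869 0.0745 0.1953] [1.7999e+02 3.0000e-02 1.6887e+02]
```

View pics/g1.png

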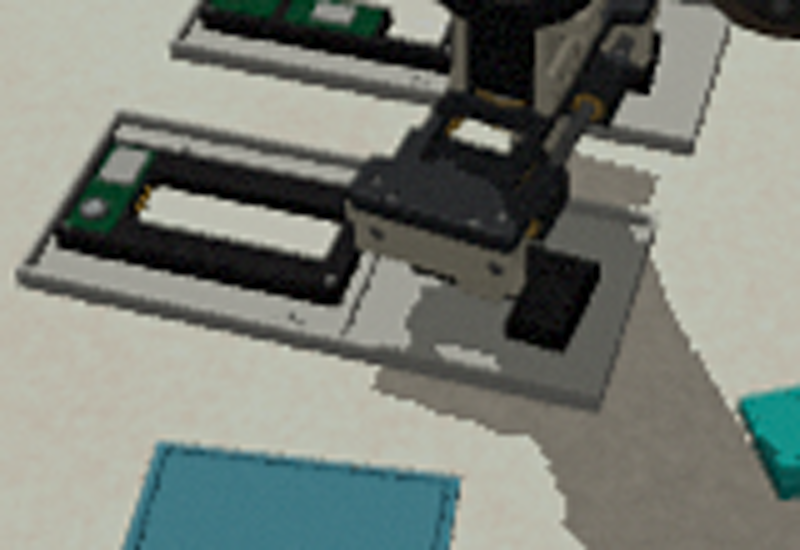

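The finger axis straddles the leg. The dark block at (555,300) in the crop is the foot, and it is clear of the fingers, which sit hidden below the body. I'll descend and grip.

Request:
{"api": "send_rows", "payload": {"xyz": [[-0.01,0.01,0.06],[-0.01,0.02,0.06],[-0.01,0.01,0.06],[0,0.01,0.07],[0,0,0],[0,0,0]], "angular": [[0,0,0],[0,0,0],[0,0,0],[0,0,0],[0,0,0],[0,0,0]], "grip": [46,46,46,46,46,46]}}

```text
time_s: 4.95
tcp_pos: [0.4886, 0.0767, 0.182]
eef_rot: [-180.0, -0.0, 168.9]
contact_force: [-0.3, 0.5, -0.1]
gripper_width: 0.046
```

Request:
{"api": "send_rows", "payload": {"xyz": [[0,0,0],[0,0,0],[0,0,0],[0,0,0],[0,0,0],[0,0,0],[0,0,0],[0,0,0]], "angular": [[0,0,0],[0,0,0],[0,0,0],[0,0,0],[0,0,0],[0,0,0],[0,0,0],[0,0,0]], "grip": [40,35,30,25,25,25,25,25], "grip_force": 15}}

```text
time_s: 5.75
tcp_pos: [0.4887, 0.0768, 0.1822]
eef_rot: [180.0, 0.0, 168.9]
contact_force: [-1.3, 0.4, 2.2]
gripper_width: 0.0297
```

Held at 29.7 mm. Lift and carry to the mat.

Request:
{"api": "send_rows", "payload": {"xyz": [[0,0,-0.1],[0,0,-0.3],[0,0,-0.4],[0,0,-0.4],[0,0,-0.3],[0,0,0]], "angular": [[0,0,0],[0,0,0],[0,0,0],[0,0,0],[0,0,0],[0,0,0]], "grip": [25,25,25,25,25,25]}}

```text
time_s: 6.35
tcp_pos: [0.4892, 0.077, 0.2593]
eef_rot: [179.9, 0.2, 168.9]
contact_force: [-0.1, 0.8, -0.7]
gripper_width: 0.0299
```

```bash
python3 p.py 0.552,0.256,0.25,-180,8,25
```

```text
{"xyz": [[-0.07, 0.47, 0.02], [-0.08, 0.47, 0.03], [-0.09, 0.46, 0.02], [-0.1, 0.47, 0.03], [-0.11, 0.46, 0.02], [-0.13, 0.45, 0.02], [-0.13, 0.46, 0.03], [-0.15, 0.45, 0.02]], "angular": [[0.0, 0.0, -0.23], [0.0, 0.01, -0.23], [0.01, 0.0, -0.24], [-0.0, 0.01, -0.23], [0.0, -0.0, -0.23], [0.0, 0.0, -0.23], [0.01, 0.01, -0.23], [-0.0, 0.0, -0.24]], "grip": [25.0, 25.0, 25.0, 25.0, 25.0, 25.0, 25.0, 25.0]}
now [0.4892 0.077  0.2593] [1.7987e+02 1.7000e-01 1.6887e+02]
```

Request:
{"api": "send_rows", "payload": {"xyz": [[-0.07,0.47,0.02],[-0.08,0.47,0.02],[-0.09,0.47,0.02],[-0.1,0.47,0.02],[-0.11,0.46,0.02],[-0.12,0.46,0.02],[-0.13,0.46,0.02],[-0.15,0.45,0.02]], "angular": [[0,0,-0.23],[0,0,-0.23],[0,0,-0.23],[0,0,-0.23],[0,0,-0.23],[0,0,-0.23],[0,0,-0.23],[0,0,-0.23]], "grip": [25,25,25,25,25,25,25,25]}}

```text
time_s: 7.15
tcp_pos: [0.5517, 0.2591, 0.2483]
eef_rot: [-180.0, -0.0, -180.0]
contact_force: [0.1, 0.1, -0.8]
gripper_width: 0.0296
```

Request:
{"api": "send_rows", "payload": {"xyz": [[0,0,0.3],[0,0,0.3],[0,0,0.3],[0,0,0.2],[0,0,0],[0,0,0],[0,0,0]], "angular": [[0,0,0],[0,0,0],[0,0,0],[0,0,0],[0,0,0],[0,0,0],[0,0,0]], "grip": [25,25,25,25,25,25,25]}}

```text
time_s: 7.85
tcp_pos: [0.5517, 0.2572, 0.1948]
eef_rot: [180.0, 0.1, 179.9]
contact_force: [-0.6, -0.2, -0.9]
gripper_width: 0.03
```

```bash
python3 - <<'E'
from h import *
c=r.capture("side"); im=c["img"][:,:,::-1][190:350,180:380]
cv2.imwrite("pics/g2.png",cv2.resize(im,None,fx=3.7,fy=3.7,interpolation=cv2.INTER_CUBIC))
E
python3 p.py 0.552,0.256,0.1825,-180,4,25,2
```

```text
{"xyz": [[-0.0, -0.01, 0.06], [-0.0, -0.0, 0.06], [-0.0, -0.01, 0.07], [-0.01, -0.0, 0.06], [0, 0, 0], [0, 0, 0]], "angular": [[0.0, 0.0, -0.0], [0.0, 0.01, -0.01], [0.01, -0.0, -0.0], [-0.0, 0.0, -0.01], [0, 0, 0], [0, 0, 0]], "grip": [25.0, 25.0, 25.0, 25.0, 25.0, 25.0]}
now [0.5517 0.257  0.195 ] [1.7995e+02 6.0000e-02 1.7990e+02]
```

View pics/g2.png

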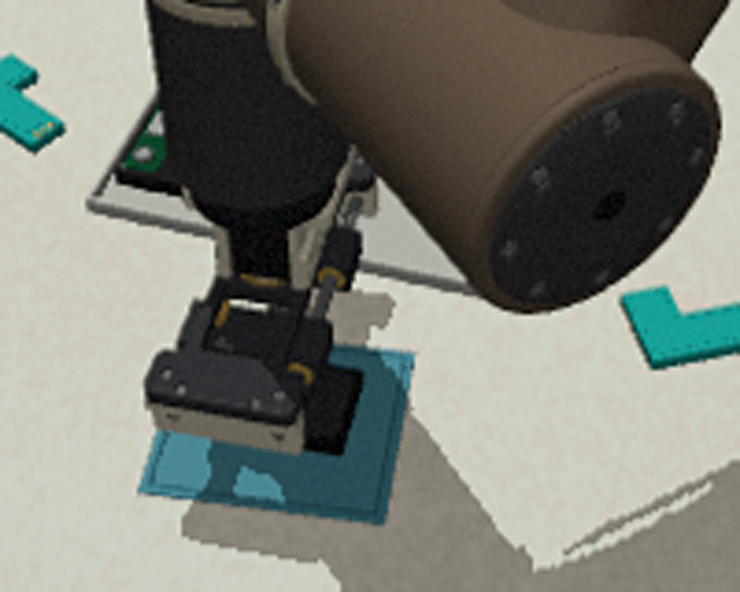

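The L hangs over the mat, foot at crop (335,410), well within its outline. Lower slowly.

Request:
{"api": "send_rows", "payload": {"xyz": [[0,0,0.06],[0,0,0.06],[0,0,0.05],[0,0,0.04],[0,0,0.02],[0,0,0.02],[0,0,0],[0,0,0]], "angular": [[0,0,0],[0,0,0],[0,0,0],[0,0,0],[0,0,0],[0,0,0],[0,0,0],[0,0,0]], "grip": [25,25,25,25,25,25,25,25]}}

```text
time_s: 8.7
tcp_pos: [0.5513, 0.2566, 0.1823]
eef_rot: [-180.0, 0.0, 179.9]
contact_force: [-3.5, -1.0, 6.4]
gripper_width: 0.0297
```

Contact 6 N, so it is resting on the mat. Release gently and lift.

Request:
{"api": "send_rows", "payload": {"xyz": [[0,0,0],[0,0,0],[0,0,0],[0,0,0],[0,0,-0.1],[0,0,-0.4],[0,0,-0.6],[0,0,-0.5]], "angular": [[0,0,0],[0,0,0],[0,0,0],[0,0,0],[0,0,0],[0,0,0],[0,0,0],[0,0,0]], "grip": [33,37,42,46,46,46,46,46]}}

```text
time_s: 9.5
tcp_pos: [0.5515, 0.2568, 0.2631]
eef_rot: [-180.0, 0.0, 179.9]
contact_force: [-0.0, 0.6, -0.3]
gripper_width: 0.0459
```

```bash
python3 p.py 0.517,-0.271,0.245,-178,16,46
```

```text
{"xyz": [[0.04, -0.66, 0.02], [0.05, -0.66, 0.03], [0.04, -0.66, 0.02], [0.05, -0.66, 0.02], [0.05, -0.66, 0.02], [0.04, -0.66, 0.03], [0.06, -0.66, 0.02], [0.05, -0.66, 0.02]], "angular": [[-0.0, 0.0, -0.02], [-0.0, 0.0, -0.02], [-0.0, 0.0, -0.03], [-0.0, 0.0, -0.02], [-0.0, 0.0, -0.02], [-0.0, 0.0, -0.02], [-0.0, 0.0, -0.02], [-0.0, 0.0, -0.02]], "grip": [46.0, 46.0, 46.0, 46.0, 46.0, 46.0, 46.0, 46.0]}
{"xyz": [[0.05, -0.65, 0.02], [0.06, -0.66, 0.03], [0.06, -0.66, 0.02], [0.05, -0.66, 0.02], [0.06, -0.66, 0.02], [0.07, -0.66, 0.03], [0.06, -0.65, 0.02], [0.06, -0.66, 0.02]], "angular": [[-0.0, 0.0, -0.03], [-0.0, 0.0, -0.02], [-0.0, 0.0, -0.02], [-0.0, 0.0, -0.02], [-0.0, 0.0, -0.02], [-0.0, 0.0, -0.03], [-0.0, 0.0, -0.02], [-0.0, 0.0, -0.02]], "grip": [46.0, 46.0, 46.0, 46.0, 46.0, 46.0, 46.0, 46.0]}
now [0.5515 0.2568 0.2631] [-1.800e+02  2.000e-02  1.799e+02]
```

Request:
{"api": "send_rows", "payload": {"xyz": [[0.05,-0.66,0.02],[0.05,-0.66,0.02],[0.05,-0.66,0.02],[0.05,-0.66,0.02],[0.05,-0.66,0.02],[0.05,-0.66,0.02],[0.05,-0.66,0.02],[0.05,-0.66,0.02]], "angular": [[0,0,-0.02],[0,0,-0.02],[0,0,-0.02],[0,0,-0.02],[0,0,-0.02],[0,0,-0.02],[0,0,-0.02],[0,0,-0.02]], "grip": [46,46,46,46,46,46,46,46]}}

```text
time_s: 10.3
tcp_pos: [0.5326, -0.0086, 0.2541]
eef_rot: [180.0, 0.0, -179.1]
contact_force: [1.1, -0.3, -0.1]
gripper_width: 0.046
```

Request:
{"api": "send_rows", "payload": {"xyz": [[0.06,-0.66,0.02],[0.06,-0.66,0.02],[0.06,-0.66,0.02],[0.06,-0.66,0.02],[0.06,-0.66,0.02],[0.06,-0.66,0.02],[0.06,-0.66,0.02],[0.06,-0.66,0.02]], "angular": [[0,0,-0.02],[0,0,-0.02],[0,0,-0.02],[0,0,-0.02],[0,0,-0.02],[0,0,-0.03],[0,0,-0.03],[0,0,-0.03]], "grip": [46,46,46,46,46,46,46,46]}}

```text
time_s: 11.1
tcp_pos: [0.5146, -0.2732, 0.2461]
eef_rot: [-180.0, 0.0, -178.0]
contact_force: [1.0, -0.4, -0.8]
gripper_width: 0.046
```

Request:
{"api": "send_rows", "payload": {"xyz": [[0,0,0.3],[0,0,0.3],[0,0,0.3],[0,0,0.1],[0,0,0],[0,0,0]], "angular": [[0,0,0],[0,0,0],[0,0,0],[0,0,0],[0,0,0],[0,0,0]], "grip": [46,46,46,46,46,46]}}

```text
time_s: 11.7
tcp_pos: [0.5152, -0.2719, 0.1963]
eef_rot: [-180.0, 0.0, -178.0]
contact_force: [-0.4, 0.3, 0.3]
gripper_width: 0.0458
```

```bash
python3 - <<'E'
from h import *
c=r.capture("top"); a=rect("top",.013,y0=.15,c=c)
s=r.capture("side");im=s["img"][:,:,::-1][110:340,210:390]
cv2.imwrite("pics/g3.png",np.hstack([cv2.resize(im,None,fx=2.6,fy=2.6),cv2.resize(a,(330,598))]))
E
python3 p.py 0.517,-0.271,0.183,-178,4,46,2
```

```text
{"xyz": [[-0.01, 0.0, 0.07], [-0.01, 0.01, 0.07], [-0.01, 0.0, 0.06], [-0.01, 0.01, 0.07], [0, 0, 0], [0, 0, 0]], "angular": [[-0.0, 0.0, 0.0], [-0.0, 0.01, 0.0], [-0.0, -0.0, 0.0], [-0.0, 0.0, 0.0], [0, 0, 0], [0, 0, 0]], "grip": [46.0, 46.0, 46.0, 46.0, 46.0, 46.0]}
now [ 0.5152 -0.2718  0.1966] [-1.7998e+02  8.0000e-02 -1.7799e+02]
```

View pics/g3.png

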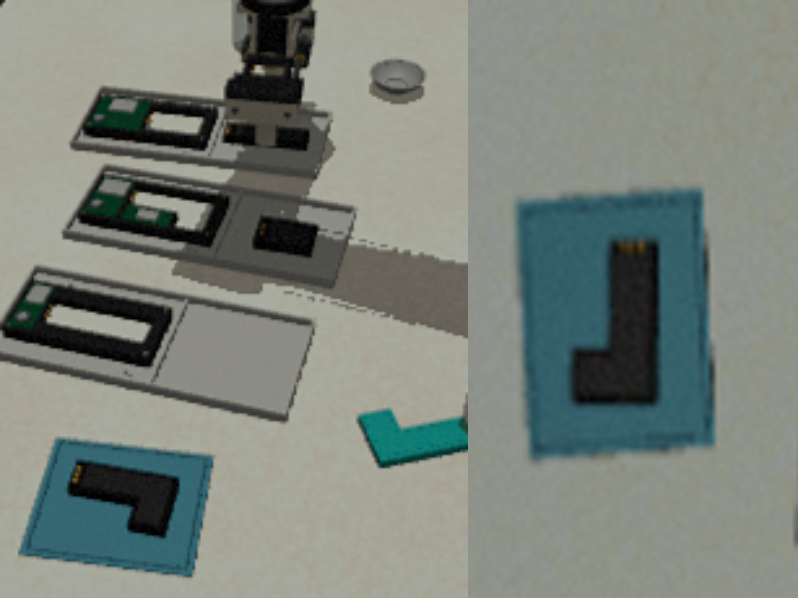

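The L lies flat inside the mat (side view (120,495)), and the fingers straddle the bar at (265,135). Descend and grip.

Request:
{"api": "send_rows", "payload": {"xyz": [[-0.01,0.01,0.07],[-0.01,0,0.07],[-0.01,0.01,0.07],[-0.01,0,0.07],[0,0,0],[0,0,0]], "angular": [[0,0,0],[0,0,0],[0,0,0],[0,0,0],[0,0,0],[0,0,0]], "grip": [46,46,46,46,46,46]}}

```text
time_s: 12.4
tcp_pos: [0.5168, -0.2708, 0.1815]
eef_rot: [180.0, -0.0, -178.0]
contact_force: [-0.5, 0.1, 1.6]
gripper_width: 0.046
```

Request:
{"api": "send_rows", "payload": {"xyz": [[0,0,0],[0,0,0],[0,0,0],[0,0,0],[0,0,0],[0,0,0],[0,0,0],[0,0,0]], "angular": [[0,0,0],[0,0,0],[0,0,0],[0,0,0],[0,0,0],[0,0,0],[0,0,0],[0,0,0]], "grip": [40,35,30,25,25,25,25,25]}}

```text
time_s: 13.2
tcp_pos: [0.5167, -0.2708, 0.1816]
eef_rot: [180.0, -0.0, -178.0]
contact_force: [-0.4, -0.2, -0.4]
gripper_width: 0.0297
```

Request:
{"api": "send_rows", "payload": {"xyz": [[0,0,-0.1],[0,0,-0.3],[0,0,-0.4],[0,0,-0.4],[0,0,-0.2],[0,0,0]], "angular": [[0,0,0],[0,0,0],[0,0,0],[0,0,0],[0,0,0],[0,0,0]], "grip": [25,25,25,25,25,25]}}

```text
time_s: 13.8
tcp_pos: [0.5172, -0.2709, 0.2533]
eef_rot: [-180.0, 0.2, -178.0]
contact_force: [-0.4, 0.5, -1.1]
gripper_width: 0.0301
```

```bash
python3 p.py 0.489,0.085,0.25,-184,12,25
```

```text
{"xyz": [[0.03, 0.59, 0.01], [0.03, 0.6, 0.0], [0.03, 0.59, 0.01], [0.05, 0.6, 0.0], [0.04, 0.59, 0.01], [0.06, 0.59, 0.0], [0.05, 0.59, 0.01], [0.07, 0.6, 0.0]], "angular": [[-0.0, 0.0, 0.08], [-0.0, 0.0, 0.09], [-0.0, 0.01, 0.08], [-0.0, -0.0, 0.08], [-0.0, 0.0, 0.09], [-0.0, 0.0, 0.08], [-0.0, 0.01, 0.08], [-0.0, -0.0, 0.09]], "grip": [25.0, 25.0, 25.0, 25.0, 25.0, 25.0, 25.0, 25.0]}
{"xyz": [[0.06, 0.59, 0.01], [0.08, 0.59, 0.0], [0.07, 0.59, 0.01], [0.09, 0.59, 0.0]], "angular": [[-0.0, 0.0, 0.08], [-0.0, 0.0, 0.08], [-0.0, 0.01, 0.09], [-0.01, -0.0, 0.08]], "grip": [25.0, 25.0, 25.0, 25.0]}
now [ 0.5172 -0.2709  0.2533] [-1.7996e+02  1.7000e-01 -1.7800e+02]
```

Request:
{"api": "send_rows", "payload": {"xyz": [[0.03,0.59,0],[0.03,0.59,0],[0.04,0.59,0],[0.04,0.6,0],[0.05,0.6,0],[0.05,0.6,0],[0.06,0.59,0],[0.06,0.59,0]], "angular": [[0,0,0.08],[0,0,0.09],[0,0,0.08],[0,0,0.09],[0,0,0.08],[0,0,0.08],[0,0,0.08],[0,0,0.09]], "grip": [25,25,25,25,25,25,25,25]}}

```text
time_s: 14.6
tcp_pos: [0.4971, -0.0322, 0.2507]
eef_rot: [-180.0, -0.1, 177.9]
contact_force: [0.6, 0.3, -1.3]
gripper_width: 0.03
```

Request:
{"api": "send_rows", "payload": {"xyz": [[0.07,0.59,0],[0.07,0.59,0],[0.08,0.59,0],[0.08,0.59,0.1],[0,0,0.3],[0,0,0.4],[0,0,0.2],[0,0,0]], "angular": [[0,0,0.08],[0,0,0.09],[0,0,0.08],[0,0,0.08],[0,0,0],[0,0,0],[0,0,0],[0,0,0]], "grip": [25,25,25,25,25,25,25,25]}}

```text
time_s: 15.4
tcp_pos: [0.4878, 0.0848, 0.1998]
eef_rot: [-179.9, -0.2, 176.0]
contact_force: [-0.4, 0.1, -0.8]
gripper_width: 0.0299
```

```bash
python3 - <<'E'
from h import *
c=r.capture("side"); im=c["img"][:,:,::-1][190:290,190:350]
cv2.imwrite("pics/g4.png",cv2.resize(im,None,fx=4,fy=4,interpolation=cv2.INTER_CUBIC))
E
python3 p.py 0.489,0.085,0.1825,-184,6,25,2
```

```text
{"xyz": [[-0.0, 0.0, 0.06], [-0.01, 0.0, 0.06], [0.0, 0.0, 0.06], [-0.0, 0.0, 0.06], [-0.0, 0.0, 0.07], [-0.01, 0.0, 0.06], [0, 0, 0], [0, 0, 0]], "angular": [[-0.0, -0.0, -0.0], [-0.0, -0.01, -0.0], [-0.01, 0.0, -0.0], [0.0, -0.0, -0.0], [-0.0, -0.01, -0.0], [-0.0, 0.0, -0.0], [0, 0, 0], [0, 0, 0]], "grip": [25.0, 25.0, 25.0, 25.0, 25.0, 25.0, 25.0, 25.0]}
now [0.4883 0.0849 0.2009] [-1.7991e+02 -1.1000e-01  1.7598e+02]
```

View pics/g4.png

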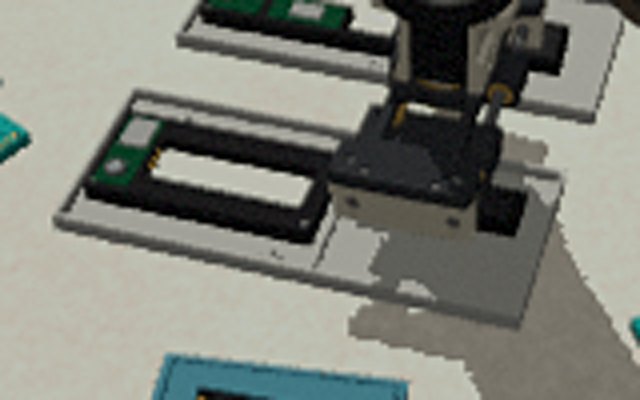

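The bar is above the battery space, near end at (500,212), inside the wall. Lower.

Request:
{"api": "send_rows", "payload": {"xyz": [[0,0,0.1],[0,0,0.1],[0,0,0.07],[0,0,0.05],[0,0,0.02],[0,0,0.02],[0,0,0],[0,0,0]], "angular": [[0,0,0],[0,0,0],[0,0,0],[0,0,0],[0,0,0],[0,0,0],[0,0,0],[0,0,0]], "grip": [25,25,25,25,25,25,25,25]}}

```text
time_s: 16.25
tcp_pos: [0.4886, 0.0853, 0.1838]
eef_rot: [180.0, 0.0, 176.0]
contact_force: [-0.7, -0.5, -0.8]
gripper_width: 0.0295
```

Request:
{"api": "send_rows", "payload": {"xyz": [[0,0,0.02],[0,0,0.02],[0,0,0.01],[0,0,0],[0,0,0]], "angular": [[0,0,0],[0,0,0],[0,0,0],[0,0,0],[0,0,0]], "grip": [25,25,25,25,25]}}

```text
time_s: 16.75
tcp_pos: [0.4886, 0.0853, 0.1815]
eef_rot: [180.0, 0.0, 176.0]
contact_force: [-2.3, 0.5, 5.7]
gripper_width: 0.0298
```

Contact (5.7 N). Release and lift, then go to the square.

Request:
{"api": "send_rows", "payload": {"xyz": [[0,0,0],[0,0,0],[0,0,0],[0,0,0],[0,0,-0.1],[0,0,-0.4],[0,0,-0.5],[0,0,-0.4]], "angular": [[0,0,0],[0,0,0],[0,0,0],[0,0,0],[0,0,0],[0,0,0],[0,0,0],[0,0,0]], "grip": [33,37,42,46,46,50,55,60]}}

```text
time_s: 17.55
tcp_pos: [0.4882, 0.0849, 0.2521]
eef_rot: [-180.0, -0.0, 176.0]
contact_force: [0.0, 0.3, -0.8]
gripper_width: 0.0572
```

```bash
python3 p.py 0.467,-0.093,0.25,-180.5,6,60
```

```text
{"xyz": [[0.03, -0.6, 0.01], [0.03, -0.59, 0.01], [0.05, -0.6, 0.0], [0.04, -0.59, 0.01], [0.06, -0.6, 0.01], [0.06, -0.59, 0.0]], "angular": [[-0.0, -0.0, -0.1], [-0.0, -0.0, -0.1], [-0.0, -0.0, -0.09], [-0.0, -0.01, -0.1], [-0.01, 0.0, -0.1], [0.0, 0.0, -0.1]], "grip": [60.0, 60.0, 60.0, 60.0, 60.0, 60.0]}
now [0.4882 0.0849 0.2521] [-1.7996e+02 -5.0000e-02  1.7598e+02]
```

Request:
{"api": "send_rows", "payload": {"xyz": [[0.04,-0.59,0],[0.04,-0.59,0],[0.04,-0.6,0],[0.05,-0.6,0],[0.05,-0.6,0],[0.05,-0.59,0.1],[0,0,0.4],[0,0,0.4]], "angular": [[0,0,-0.1],[0,0,-0.1],[0,0,-0.1],[0,0,-0.1],[0,0,-0.1],[0,0,-0.1],[0,0,0],[0,0,0]], "grip": [60,60,60,60,60,60,60,60]}}

```text
time_s: 18.35
tcp_pos: [0.4667, -0.0936, 0.206]
eef_rot: [180.0, 0.0, 179.5]
contact_force: [-0.3, 0.4, -0.8]
gripper_width: 0.06
```

Request:
{"api": "send_rows", "payload": {"xyz": [[0,0,0.2],[0,0,0],[0,0,0]], "angular": [[0,0,0],[0,0,0],[0,0,0]], "grip": [60,60,60]}}

```text
time_s: 18.65
tcp_pos: [0.4674, -0.0923, 0.1964]
eef_rot: [-180.0, -0.0, 179.6]
contact_force: [1.2, 0.1, -0.3]
gripper_width: 0.0601
```

```bash
python3 - <<'E'
from h import *
c=r.capture("side"); im=c["img"][:,:,::-1][160:290,200:360]
cv2.imwrite("pics/g5.png",cv2.resize(im,None,fx=4,fy=4,interpolation=cv2.INTER_CUBIC))
E
python3 p.py 0.467,-0.093,0.182,-180.5,4,60,2
```

```text
{"xyz": [[0.0, -0.0, 0.07], [0.01, -0.01, 0.08], [-0.0, -0.0, 0.07], [0.0, -0.01, 0.08], [0, 0, 0], [0, 0, 0]], "angular": [[-0.0, 0.0, 0.01], [-0.0, 0.0, 0.0], [-0.0, 0.0, 0.01], [-0.0, 0.01, 0.0], [0, 0, 0], [0, 0, 0]], "grip": [60.0, 60.0, 60.0, 60.0, 60.0, 60.0]}
now [ 0.4676 -0.0922  0.1968] [-1.8000e+02  3.0000e-02  1.7963e+02]
```

View pics/g5.png

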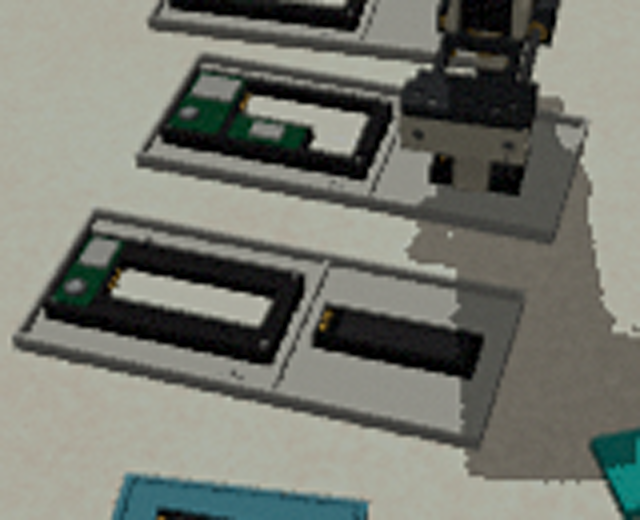

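The bar lies flat at (400,340) in its tray, and the finger is centred on the square (475,175). Descend and grip.

Request:
{"api": "send_rows", "payload": {"xyz": [[0,-0.01,0.08],[0,0,0.08],[0,-0.01,0.08],[0,0,0.07],[0,0,0],[0,0,0]], "angular": [[0,0,0],[0,0,0],[0,0,0],[0,0,0],[0,0,0],[0,0,0]], "grip": [60,60,60,60,60,60]}}

```text
time_s: 19.3
tcp_pos: [0.4672, -0.0934, 0.1813]
eef_rot: [-180.0, 0.0, 179.6]
contact_force: [-4.0, 1.8, 15.1]
gripper_width: 0.0598
```

Request:
{"api": "send_rows", "payload": {"xyz": [[0,0,0],[0,0,0],[0,0,0],[0,0,0],[0,0,0],[0,0,0],[0,0,0],[0,0,0]], "angular": [[0,0,0],[0,0,0],[0,0,0],[0,0,0],[0,0,0],[0,0,0],[0,0,0],[0,0,0]], "grip": [54,49,44,39,39,39,39,39]}}

```text
time_s: 20.1
tcp_pos: [0.468, -0.0934, 0.1814]
eef_rot: [-180.0, 0.1, 179.6]
contact_force: [-1.3, -0.7, 9.0]
gripper_width: 0.0436
```

Request:
{"api": "send_rows", "payload": {"xyz": [[0,0,-0.1],[0,0,-0.3],[0,0,-0.4],[0,0,-0.4],[0,0,-0.2],[0,0,0]], "angular": [[0,0,0],[0,0,0],[0,0,0],[0,0,0],[0,0,0],[0,0,0]], "grip": [39,39,39,39,39,39]}}

```text
time_s: 20.7
tcp_pos: [0.4676, -0.0934, 0.2517]
eef_rot: [180.0, 0.1, 179.6]
contact_force: [0.6, 0.4, -1.3]
gripper_width: 0.0436
```

```bash
python3 p.py 0.514,-0.272,0.25,-180.0,6,39
```

```text
{"xyz": [[-0.16, -0.59, 0.01], [-0.16, -0.6, 0.0], [-0.15, -0.59, 0.01], [-0.16, -0.6, 0.0], [-0.16, -0.59, 0.01], [-0.15, -0.6, 0.0]], "angular": [[0.0, 0.0, -0.01], [0.0, 0.01, -0.01], [0.0, 0.0, -0.01], [0.0, 0.01, -0.01], [0.0, -0.0, -0.02], [0.01, 0.0, -0.01]], "grip": [39.0, 39.0, 39.0, 39.0, 39.0, 39.0]}
now [ 0.4676 -0.0934  0.2517] [1.7997e+02 1.4000e-01 1.7960e+02]
```

Request:
{"api": "send_rows", "payload": {"xyz": [[-0.16,-0.59,0],[-0.16,-0.6,0],[-0.16,-0.6,0],[-0.16,-0.59,0],[-0.15,-0.6,0],[-0.15,-0.6,0],[0,0,0.3],[0,0,0.4]], "angular": [[0,0,-0.01],[0,0,-0.01],[0,0,-0.01],[0,0,-0.01],[0,0,-0.01],[0,0,0],[0,0,0],[0,0,0]], "grip": [39,39,39,39,39,39,39,39]}}

```text
time_s: 21.5
tcp_pos: [0.5133, -0.2737, 0.2143]
eef_rot: [180.0, 0.0, 179.8]
contact_force: [0.1, 0.4, -1.0]
gripper_width: 0.0437
```

Request:
{"api": "send_rows", "payload": {"xyz": [[0,0,0.2],[0,0,0.1],[0,0,0],[0,0,0],[0,0,0]], "angular": [[0,0,0],[0,0,0],[0,0,0],[0,0,0],[0,0,0]], "grip": [39,39,39,39,39]}}

```text
time_s: 22.0
tcp_pos: [0.5138, -0.2726, 0.2015]
eef_rot: [-180.0, 0.1, 179.9]
contact_force: [-0.5, -0.1, -0.5]
gripper_width: 0.0441
```

```bash
python3 - <<'E'
from h import *
c=r.capture("side"); im=c["img"][:,:,::-1][100:240,210:370]
cv2.imwrite("pics/g6.png",cv2.resize(im,None,fx=4,fy=4,interpolation=cv2.INTER_CUBIC))
E
python3 p.py 0.514,-0.272,0.182,-180,6,39,2
```

```text
{"xyz": [[-0.0, 0.0, 0.06], [-0.0, 0.0, 0.07], [-0.0, 0.01, 0.06], [-0.0, -0.0, 0.07], [-0.0, -0.0, 0.06], [-0.0, 0.0, 0.07], [0, 0, 0], [0, 0, 0]], "angular": [[-0.0, 0.0, -0.0], [-0.0, 0.0, -0.0], [-0.0, 0.01, -0.01], [-0.0, -0.0, 0.0], [-0.0, 0.0, -0.0], [-0.0, 0.0, -0.0], [0, 0, 0], [0, 0, 0]], "grip": [39.0, 39.0, 39.0, 39.0, 39.0, 39.0, 39.0, 39.0]}
now [ 0.5138 -0.2726  0.2015] [-1.7998e+02  8.0000e-02  1.7992e+02]
```

View pics/g6.png

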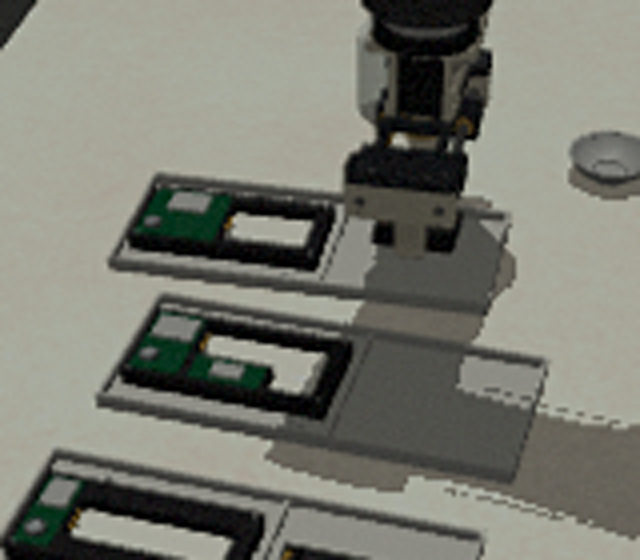

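The square is held above the right tray's empty half at (415,240). Lower.

Request:
{"api": "send_rows", "payload": {"xyz": [[0,0,0.1],[0,0,0.1],[0,0,0.08],[0,0,0.05],[0,0,0.03],[0,0,0.02],[0,0,0],[0,0,0]], "angular": [[0,0,0],[0,0,0],[0,0,0],[0,0,0],[0,0,0],[0,0,0],[0,0,0],[0,0,0]], "grip": [39,39,39,39,39,39,39,39]}}

```text
time_s: 22.85
tcp_pos: [0.5135, -0.2727, 0.1817]
eef_rot: [-180.0, 0.0, 179.9]
contact_force: [-0.2, -0.0, -0.9]
gripper_width: 0.0437
```

Request:
{"api": "send_rows", "payload": {"xyz": [[0,0,0.01],[0,0,0.01],[0,0,0],[0,0,0]], "angular": [[0,0,0],[0,0,0],[0,0,0],[0,0,0]], "grip": [39,39,39,39]}}

```text
time_s: 23.25
tcp_pos: [0.5135, -0.2727, 0.1814]
eef_rot: [-180.0, 0.0, 179.9]
contact_force: [-1.9, 2.0, 6.5]
gripper_width: 0.0437
```

Contact. Release and lift, then return to the L on the mat, picking at the recorded release pose (0.5513, 0.2566).

Request:
{"api": "send_rows", "payload": {"xyz": [[0,0,0],[0,0,0],[0,0,0],[0,0,0],[0,0,-0.1],[0,0,-0.4],[0,0,-0.5],[0,0,-0.4]], "angular": [[0,0,0],[0,0,0],[0,0,0],[0,0,0],[0,0,0],[0,0,0],[0,0,0],[0,0,0]], "grip": [46,50,54,58,58,54,50,46]}}

```text
time_s: 24.05
tcp_pos: [0.5134, -0.2726, 0.2517]
eef_rot: [180.0, -0.0, 179.9]
contact_force: [0.3, -0.6, -0.4]
gripper_width: 0.0478
```

```bash
python3 p.py 0.5515,0.2567,0.25,-180,16,46
```

```text
{"xyz": [[-0.05, 0.66, 0.0], [-0.04, 0.66, 0.0], [-0.05, 0.67, 0.01], [-0.05, 0.66, -0.0], [-0.04, 0.66, 0.0], [-0.05, 0.66, 0.0], [-0.05, 0.66, 0.01], [-0.04, 0.66, -0.0]], "angular": [[0.0, -0.0, -0.0], [0.0, -0.0, -0.0], [0.0, -0.0, -0.0], [0.0, -0.0, -0.0], [0.0, -0.0, -0.01], [0.0, -0.0, 0.0], [0.0, -0.0, 0.0], [0.0, -0.0, 0.0]], "grip": [46.0, 46.0, 46.0, 46.0, 46.0, 46.0, 46.0, 46.0]}
{"xyz": [[-0.05, 0.66, 0.0], [-0.05, 0.67, 0.0], [-0.04, 0.66, 0.0], [-0.05, 0.66, 0.01], [-0.05, 0.66, -0.0], [-0.05, 0.66, 0.0], [-0.04, 0.66, 0.0], [-0.05, 0.67, 0.01]], "angular": [[0.0, -0.0, 0.0], [0.0, -0.0, -0.0], [0.0, -0.0, -0.0], [0.0, -0.0, -0.0], [0.0, -0.0, -0.0], [0.0, -0.0, -0.01], [0.0, -0.0, 0.0], [0.0, -0.0, 0.0]], "grip": [46.0, 46.0, 46.0, 46.0, 46.0, 46.0, 46.0, 46.0]}
now [ 0.5134 -0.2726  0.2517] [ 1.7999e+02 -1.0000e-02  1.7990e+02]
```

Request:
{"api": "send_rows", "payload": {"xyz": [[-0.05,0.66,0],[-0.05,0.66,0],[-0.05,0.66,0],[-0.05,0.66,0],[-0.05,0.66,0],[-0.05,0.66,0],[-0.05,0.66,0],[-0.05,0.66,0]], "angular": [[0,0,0],[0,0,0],[0,0,0],[0,0,0],[0,0,0],[0,0,0],[0,0,0],[0,0,0]], "grip": [46,46,46,46,46,46,46,46]}}

```text
time_s: 24.85
tcp_pos: [0.5336, -0.0073, 0.2507]
eef_rot: [180.0, -0.0, 179.9]
contact_force: [-0.1, -0.5, -1.0]
gripper_width: 0.0461
```

Request:
{"api": "send_rows", "payload": {"xyz": [[-0.05,0.66,0],[-0.05,0.66,0],[-0.05,0.66,0],[-0.05,0.66,0],[-0.04,0.66,0],[-0.04,0.67,0],[-0.04,0.67,0],[-0.04,0.67,0]], "angular": [[0,0,0],[0,0,0],[0,0,0],[0,0,0],[0,0,0],[0,0,0],[0,0,0],[0,0,0]], "grip": [46,46,46,46,46,46,46,46]}}

```text
time_s: 25.65
tcp_pos: [0.5521, 0.2582, 0.2506]
eef_rot: [-180.0, -0.0, 179.9]
contact_force: [-0.3, 0.2, -0.1]
gripper_width: 0.046
```

Request:
{"api": "send_rows", "payload": {"xyz": [[0,0,0.4],[0,0,0.4],[0,0,0.3],[0,0,0],[0,0,0],[0,0,0]], "angular": [[0,0,0],[0,0,0],[0,0,0],[0,0,0],[0,0,0],[0,0,0]], "grip": [46,46,46,46,46,46]}}

```text
time_s: 26.25
tcp_pos: [0.5527, 0.257, 0.1967]
eef_rot: [180.0, 0.1, 179.9]
contact_force: [0.4, 0.4, 0.5]
gripper_width: 0.0461
```

```bash
python3 p.py 0.5515,0.2567,0.182,-180,4,46,2; python3 -c "
from h import *
c=r.capture('side'); im=c['img'][:,:,::-1][100:330,180:380]
cv2.imwrite('pics/g7.png',cv2.resize(im,None,fx=2.6,fy=2.6,interpolation=cv2.INTER_CUBIC))"
```

```text
{"xyz": [[0.01, -0.0, 0.07], [0.0, -0.0, 0.08], [0.01, -0.0, 0.07], [0.01, -0.01, 0.07], [0, 0, 0], [0, 0, 0]], "angular": [[0.0, 0.0, -0.0], [0.0, 0.0, -0.01], [0.01, 0.01, -0.0], [-0.0, -0.0, -0.01], [0, 0, 0], [0, 0, 0]], "grip": [46.0, 46.0, 46.0, 46.0, 46.0, 46.0]}
now [0.5527 0.257  0.1967] [1.7995e+02 6.0000e-02 1.7989e+02]
```

View pics/g7.png

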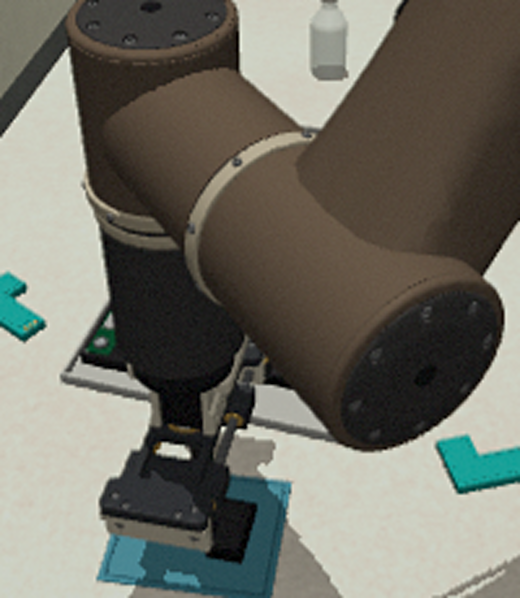

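The gripper is over the L, with the foot at (235,525) as at the placing. Descend and grip.

Request:
{"api": "send_rows", "payload": {"xyz": [[0.01,0,0.07],[0.01,0,0.07],[0,-0.01,0.08],[0,0,0.06],[0,0,0],[0,0,0]], "angular": [[0,0,0],[0,0,0],[0,0,0],[0,0,0],[0,0,0],[0,0,0]], "grip": [46,46,46,46,46,46]}}

```text
time_s: 26.9
tcp_pos: [0.5514, 0.2562, 0.1815]
eef_rot: [-180.0, -0.0, 179.9]
contact_force: [-0.4, 0.5, -0.3]
gripper_width: 0.046
```

Request:
{"api": "send_rows", "payload": {"xyz": [[0,0,0],[0,0,0],[0,0,0],[0,0,0],[0,0,0],[0,0,0],[0,0,0],[0,0,0]], "angular": [[0,0,0],[0,0,0],[0,0,0],[0,0,0],[0,0,0],[0,0,0],[0,0,0],[0,0,0]], "grip": [40,35,30,25,25,25,25,25]}}

```text
time_s: 27.7
tcp_pos: [0.5514, 0.2562, 0.1816]
eef_rot: [-180.0, -0.0, 179.9]
contact_force: [-0.5, 0.7, -0.1]
gripper_width: 0.0301
```

Request:
{"api": "send_rows", "payload": {"xyz": [[0,0,-0.1],[0,0,-0.3],[0,0,-0.4],[0,0,-0.4],[0,0,-0.2],[0,0,0]], "angular": [[0,0,0],[0,0,0],[0,0,0],[0,0,0],[0,0,0],[0,0,0]], "grip": [25,25,25,25,25,25]}}

```text
time_s: 28.3
tcp_pos: [0.5518, 0.2566, 0.2534]
eef_rot: [179.9, 0.1, 179.9]
contact_force: [0.1, 0.0, -0.9]
gripper_width: 0.0297
```

```bash
python3 p.py 0.471,-0.110,0.25,-184,12,25
```

```text
{"xyz": [[0.13, -0.61, 0.0], [0.13, -0.61, 0.01], [0.13, -0.62, 0.0], [0.12, -0.61, 0.01], [0.12, -0.61, 0.0], [0.12, -0.62, 0.01], [0.11, -0.61, 0.0], [0.11, -0.62, 0.01]], "angular": [[0.0, 0.0, 0.05], [0.0, 0.0, 0.06], [0.01, 0.01, 0.05], [-0.0, -0.0, 0.06], [-0.0, -0.0, 0.05], [0.0, 0.0, 0.06], [0.0, 0.0, 0.05], [0.0, 0.01, 0.05]], "grip": [25.0, 25.0, 25.0, 25.0, 25.0, 25.0, 25.0, 25.0]}
{"xyz": [[0.11, -0.62, 0.0], [0.1, -0.61, 0.01], [0.1, -0.62, 0.0], [0.09, -0.62, 0.01]], "angular": [[0.01, -0.0, 0.06], [-0.0, -0.0, 0.05], [-0.0, 0.0, 0.06], [0.0, 0.0, 0.05]], "grip": [25.0, 25.0, 25.0, 25.0]}
now [0.5518 0.2566 0.2534] [1.7988e+02 1.4000e-01 1.7990e+02]
```

Request:
{"api": "send_rows", "payload": {"xyz": [[0.13,-0.61,0],[0.13,-0.61,0],[0.13,-0.61,0],[0.12,-0.61,0],[0.12,-0.61,0],[0.12,-0.61,0],[0.11,-0.61,0],[0.11,-0.61,0]], "angular": [[0,0,0.06],[0,0,0.05],[0,0,0.06],[0,0,0.05],[0,0,0.06],[0,0,0.05],[0,0,0.05],[0,0,0.05]], "grip": [25,25,25,25,25,25,25,25]}}

```text
time_s: 29.1
tcp_pos: [0.4967, 0.0121, 0.2508]
eef_rot: [-180.0, -0.1, 177.3]
contact_force: [0.2, -0.2, -0.7]
gripper_width: 0.0299
```

Request:
{"api": "send_rows", "payload": {"xyz": [[0.11,-0.61,0],[0.1,-0.61,0],[0.1,-0.6,0],[0.1,-0.55,0],[0,0,0.3],[0,0,0.4],[0,0,0.3],[0,0,0]], "angular": [[0,0,0.06],[0,0,0.05],[0,0,0.06],[0,0,0.05],[0,0,0],[0,0,0],[0,0,0],[0,0,0]], "grip": [25,25,25,25,25,25,25,25]}}

```text
time_s: 29.9
tcp_pos: [0.4692, -0.1041, 0.1993]
eef_rot: [-179.9, -0.3, 175.9]
contact_force: [-0.5, -0.2, -0.5]
gripper_width: 0.0295
```

```bash
python3 p.py 0.471,-0.105,0.182,-184,6,25,2; python3 -c "
from h import *
c=r.capture('side'); im=c['img'][:,:,::-1][100:290,190:370]
cv2.imwrite('pics/g8.png',cv2.resize(im,None,fx=3.1,fy=3.1,interpolation=cv2.INTER_CUBIC))"
```

```text
{"xyz": [[-0.01, -0.0, 0.06], [-0.0, -0.01, 0.06], [-0.01, 0.0, 0.05], [-0.01, -0.0, 0.06], [-0.0, -0.0, 0.06], [-0.01, -0.01, 0.06], [0, 0, 0], [0, 0, 0]], "angular": [[-0.0, -0.01, -0.0], [-0.0, -0.01, -0.0], [-0.0, -0.0, -0.0], [-0.01, -0.01, -0.01], [0.0, -0.01, 0.0], [0.0, -0.01, 0.0], [0, 0, 0], [0, 0, 0]], "grip": [25.0, 25.0, 25.0, 25.0, 25.0, 25.0, 25.0, 25.0]}
now [ 0.4692 -0.1041  0.1993] [-179.95   -0.28  175.94]
```

View pics/g8.png

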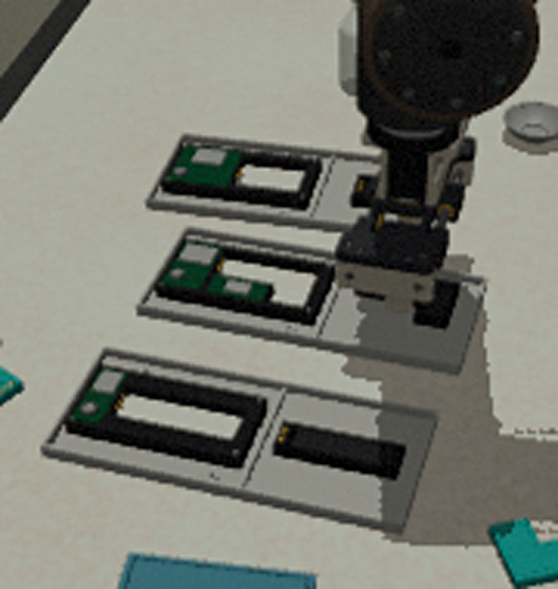

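The L hangs over the middle tray's empty half, foot at (435,305), clear of the walls. Lower.

Request:
{"api": "send_rows", "payload": {"xyz": [[-0.01,0,0.1],[-0.01,0,0.1],[-0.01,0,0.06],[0,0,0.04],[0,0,0.02],[0,0,0.02],[0,0,0],[0,0,0]], "angular": [[0,0,0],[0,0,0],[0,0,0],[0,0,0],[0,0,0],[0,0,0],[0,0,0],[0,0,0]], "grip": [25,25,25,25,25,25,25,25]}}

```text
time_s: 30.75
tcp_pos: [0.472, -0.1039, 0.1848]
eef_rot: [180.0, 0.0, 176.0]
contact_force: [-0.0, 1.1, -0.4]
gripper_width: 0.0294
```

Request:
{"api": "send_rows", "payload": {"xyz": [[0,0,0.02],[0,0,0.02],[0,0,0.02],[0,0,0.01],[0,0,0],[0,0,0]], "angular": [[0,0,0],[0,0,0],[0,0,0],[0,0,0],[0,0,0],[0,0,0]], "grip": [25,25,25,25,25,25]}}

```text
time_s: 31.35
tcp_pos: [0.472, -0.1039, 0.1815]
eef_rot: [-180.0, 0.0, 176.0]
contact_force: [-1.3, 0.6, 5.0]
gripper_width: 0.0298
```

Contact (5 N). Release, lift and back off.

Request:
{"api": "send_rows", "payload": {"xyz": [[0,0,0],[0,0,0],[0,0,0],[0,0,0],[0,0,-0.1],[0,0,-0.4],[0,0,-0.6],[0,0,-0.6]], "angular": [[0,0,0],[0,0,0],[0,0,0],[0,0,0],[0,0,0],[0,0,0],[0,0,0],[0,0,0]], "grip": [32,35,38,40,40,40,40,40]}}

```text
time_s: 32.15
tcp_pos: [0.4715, -0.104, 0.2668]
eef_rot: [-180.0, -0.1, 176.0]
contact_force: [0.5, -0.2, -0.9]
gripper_width: 0.04
```

Request:
{"api": "send_rows", "payload": {"xyz": [[0,0,-0.8],[0,0,-0.8],[0,0,-0.8],[0,0.6,-0.5],[0,0.8,0],[0,0.8,0],[0,0.8,0],[0,0.8,0]], "angular": [[0,0,0],[0,0,0],[0,0,0],[0,0,0],[0,0,0],[0,0,0],[0,0,0],[0,0,0]], "grip": [40,40,40,40,40,40,40,40]}}

```text
time_s: 32.95
tcp_pos: [0.4847, 0.087, 0.4113]
eef_rot: [180.0, -0.0, 176.0]
contact_force: [0.7, -0.3, 0.1]
gripper_width: 0.0399
```

Request:
{"api": "send_rows", "payload": {"xyz": [[0,0.8,0],[0,0.8,0],[0,0.8,0],[0,0.8,0],[0,0.6,0],[0,0,0],[0,0,0],[0,0,0]], "angular": [[0,0,0],[0,0,0],[0,0,0],[0,0,0],[0,0,0],[0,0,0],[0,0,0],[0,0,0]], "grip": [40,40,40,40,40,40,40,40]}}

```text
time_s: 33.75
tcp_pos: [0.4983, 0.2745, 0.411]
eef_rot: [-180.0, -0.0, 176.0]
contact_force: [-0.3, 0.2, 0.0]
gripper_width: 0.0401
```

```bash
python3 -c "
from h import *
t=rect('top',.013,y0=-.36,y1=.2)
c=r.capture('side'); im=c['img'][:,:,::-1][100:310,190:390]
s=800
cv2.imwrite('pics/fin.png',cv2.resize(t,(616,352)))
g=cv2.cvtColor(t,cv2.COLOR_BGR2GRAY);k,l,st,ce=cv2.connectedComponentsWithStats((g<75).astype(np.uint8))
for i in range(1,k):
    if 600<st[i,4]<12000:
        rr,cc=np.nonzero(l==i);q=cv2.minAreaRect(np.stack([.72-rr/1100,.2-cc/1100],-1).astype(np.float32)*1000);print(np.round(q[0]),np.round(q[1]),q[2])
cv2.imwrite('pics/fin.png',np.vstack([cv2.resize(t,(400,229)),cv2.resize(im,(400,370))]))"
```

```text
[ 651. -273.] [ 77. 138.] 89.28384399414062
[634.  76.] [ 75. 155.] 85.63172149658203
[ 614. -107.] [ 78. 154.] 85.76360321044922
[ 511. -272.] [46. 64.] 88.63607025146484
[490.  84.] [32. 99.] 86.18592071533203
[469. -92.] [54. 88.] 85.60128784179688
```

View pics/fin.png

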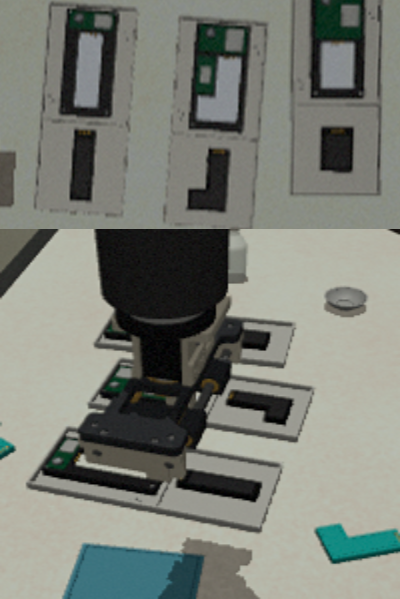

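All three lie flat in the right trays: bar left (83,165), L middle (208,180), square right (337,150). The robot is well above and touching nothing.

```bash
python3 -c "
from plant import r
print(r.close_job())"
```

```text
the job is handed in; nothing more can be done
None
```

All three batteries are now flat in the empty half of their own phone's tray, and the job is handed in at about 34 s of the 93 s allowed. I parked the black L on the mat first. Then the bar went to the left tray, the square to the right tray, and the L from the mat to the middle tray.

- **Placing:** each battery was lowered until it touched at about 5–7 N before I opened the gripper.
- **Last pictures:** the three batteries sit well clear of the tray walls, near the middle of each space. The arm was clear of everything, and the mat looked empty where it was visible.
- **Force:** the highest reading was 15 N, while lowering onto the square before gripping it; the fingertips probably touched the tray floor. It had no visible effect.
- **Not fully checked:** I never went near the screwdriver, bottle or dish. I saw the dish and bottle in place in late pictures, but I did not re-measure them or check the screwdriver again.

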